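# Turn the spice carousel to the jar to refill from, and hold it

## Task

The empty jar standing on the round rubber mat is to be refilled: turn the spice carousel until its jar of that same shape faces front, squarely over the steel tongue of the base, and finish while still gripping the bar handle, holding the carousel still there (do not let go). Leave the empty jars, the bowl, the pot lid and the measuring spoons where they are.

Things in the scene. Friction and masses are not known exactly. Their poses are not given: they have to be found in the camera images.
- base: Fixed round steel carousel base, diameter 210, 15 thick; place and heading vary. Origin: underside centre, on the vertical turning axis. Its +x points along a flat steel tongue, 30 wide, ending 170 from the axis, with an upright stud (diameter 20, top 28 above the counter) 155 from the axis: the tongue marks the front.
- carousel (a joint): Angle (rad) of the dark wooden plate (diameter 250, top 29 above the counter) about the base's axis, growing counter-clockwise seen from above; 0: tall jar over the tongue. Turns easily both ways (-6.3 to 6.3, friction about 0.03 N m) and stays where left. Three lidded white jars are fixed on it, 120 degrees apart, centres 80 from the axis.
- handle: Level steel bar on a post (diameter 18) in the middle of the carousel, turning with the plate: 90 long, 16 thick, 26 high. Origin: bar centre, on the turning axis, 163 above the counter (bar top 176). x axis along the bar, pointing along the tongue at joint 0. The jars end 129 or less above the counter, below the fingers.
- front (a point): Point straight over the tongue line, 80 from the turning axis and 29 above the counter (the height of the plate's top): where the middle of a jar's underside is when that jar faces front. Does not turn with the plate.
- jar_tall (a point): Middle of the underside of the carousel's tall slim round jar, diameter 50, height 100 with lid. On the plate 80 from the axis, at 0 from the bar's x axis.
- jar_squat (a point): Middle of the underside of the carousel's low wide round jar, diameter 84, height 55 with lid. On the plate 80 from the axis, at +2.094 rad (counter-clockwise seen from above) from the bar's x axis.
- jar_square (a point): Middle of the underside of the carousel's square jar, 64 x 64, height 80 with lid. On the plate 80 from the axis, at -2.094 rad (clockwise seen from above) from the bar's x axis.
- mat: Round dark rubber mat, diameter 120, 8 thick, fixed, to the left of the carousel; exactly one empty jar stands on it. Origin: centre of its underside.
- tray: Flat rectangular steel tray, 230 x 110, 8 thick, fixed, to the right of the carousel; the two other empty jars stand on it. Origin: centre of its underside.
- empty_tall: Loose empty tall slim round jar, diameter 50, height 100 with lid, same look as the carousel's jar of that shape. Origin: middle of its underside. Stands on the mat or on the tray; not to be touched.
- empty_squat: Loose empty low wide round jar, diameter 84, height 55 with lid, same look as the carousel's jar of that shape. Origin: middle of its underside. Stands on the mat or on the tray; not to be touched.
- empty_square: Loose empty square jar, 64 x 64, height 80 with lid, same look as the carousel's jar of that shape. Origin: middle of its underside. Stands on the mat or on the tray; not to be touched.
- bowl: White ceramic bowl, diameter 150, height 60, loose, beyond and left of the carousel. Origin: under its centre.
- pot_lid: Aluminium pot lid with a knob, diameter 190, height 44, loose, lying on the counter. Origin: under its centre.
- spoons: Stack of nested steel measuring spoons, about 115 long and 12 high, loose, lying on the counter. Origin: under the spoons' round bowls.

How it is judged:
By the outcome, as a careful person would: the job done as asked, in the order asked, and still so for the second after the job is handed in, while the arm keeps its last pose, push and grip.
It also fails if it takes over 54 s, if anything falls off the work surface, if the arm or the gripper's body presses on something with over 40 N, if the wrist force passes 120 N, or if a joint passes its speed limit or range.

## Robot

A 6-joint arm with a two-finger parallel gripper is mounted at the origin on the work surface. World frame = base frame: x ahead of the robot, y to its left, z up, the work surface at z = 0. Lengths are in mm, angles in rad, forces in N, time in s.
With the tool pointing down it reaches from about 375 to 925 mm from the base axis. Payload 5.7 kg.
Tool frame: the origin (TCP) lies midway between the tips of the shut fingers; the grasp point (between the pads) lies 19 mm behind it; y points along the fingers, z is the direction in which the jaws open and shut, and the axes are right-handed (so a half turn about y gives the same grasp; the last joint's range is limited). The gripper opens to 88 mm and grips with 3 to 60 N. Pads are 20 mm wide; open, the fingers measure 115 mm over their backs; the gripper's body (75 mm by 178 mm) begins 61 mm behind the grasp point.
Start: joints at [1.162, 0.359, 1.51, -0, 1.272, -0.115], TCP at [173.747, 574.259, 222.623] pointing down, gripper open.
Joint ranges: [-2.97, 2.97], [-1.01, 2.36], [0.21, 2.38], [-0.96, 4.11], [0.2, 2.71], [-2.98, 2.98]. Speed limits (rad/s): [2.39, 2.39, 3.14, 3.14, 3.14, 3.14].

## Interface

Orientations are given as a unit quaternion [w, x, y, z].
In Python, from bench import manip, cams, finish_job gives the robot as it stands.
- The arm moves only by the shell command python3 -m creep 'ROWS' [FORCE]. ROWS is text: rows parted by semicolons, each of 5 numbers parted by spaces: the gripper's target within -1 to 1 (shut at 1, half-way at 0, fully open at -1), then the shift along the tool's x, y, z in mm, then the turn about the tool's y in rad. A call has exactly 5 rows; each row shifts and turns the pose as measured when the row begins, along the tool's axes as they then stand; what a row does not reach is not made up. A row lasts 1/8 s, in which the tool goes at most 62.5 mm and 10.7 degrees, less where a joint would pass 70% of its speed; a pose out of reach is approached as far as the arm can. A call is refused whole if a number of a shift passes 62.5 or a number of a turn 0.188, either way. A call with a gripper value outside its range is refused whole. The fingers move at their own pace and stop on an object; FORCE is the grip in N (left out, the last holds). Time passes only in rows, so rows that do not move let the fingers close, or fill a call up. It gives the time, the measured TCP pose, the force and the opening at its end, in the units of the state.
- manip.get_state(): the state, without advancing time (a new reading comes with each control period).
- cams.grab_frame(name): name is "side" or "top" or "wrist"; returns (picture, depth): 384x512x3 uint8, red, green, blue; 384x512 float32, mm along the optical axis (not along the pixel's ray), 0 where there is no reading.
- cams.get_calibration(name): a dict with "K" (3x3 intrinsics, pixels), "distortion" ([k1, k2, p1, p2, k3] as OpenCV has them; the pictures are not rectified), "world_from_camera" (4x4, takes a point from camera to world coordinates). Camera axes: x right, y down, z forward; pixel columns grow to the right and rows downward; lengths in mm; the calibration is good to about 2 mm. A picture is of the moment at which its call begins: read the wrist's pose just before it. get_calibration takes no time and is no camera call; for the wrist camera it gives the pose at the moment of the call.
- finish_job(): hands the job in, once; it reports no verdict.
The state is a dict: "time": time; "joint_pos": joint angles; "qd": joint speeds; "joint_efforts": joint torques, N m; "ee_pos": TCP position; "tcp_rot": TCP orientation; "ft_force": force on the tool from outside, world axes, zero at the start; "torque": the same for the moment, N m; "finger_gap": finger opening in mm.
Only numpy, scipy, OpenCV 4.12 (cv2) and the standard library are available. Lean on these libraries where they do the work, as an engineer would, in place of code of your own. Each camera call takes 0.05 s, during which the arm holds its last target. There are 200 camera calls.

## Working session

There is one attempt and no reset: what is moved stays moved. The work goes in short steps, Python scripts to look and compute and a shell command to move; the robot and the scene stay as the last step left them, time stands still between calls to the robot, and variables do not carry over. Pictures are saved under pics/ and viewed, about 8 in all and at most 12, crops included, and the job is handed in when it is done.

```bash
mkdir -p pics; ls
python3 - <<'E'
from bench import manip,cams
import cv2,numpy as np
s=manip.get_state();print(s)
for n in("top","side"):
    p,d=cams.grab_frame(n);c=cams.get_calibration(n);np.savez(n+".npz",p=p,d=d,**{k:np.array(v) for k,v in c.items()})
    cv2.imwrite(f"pics/{n}0.png",p[:,:,::-1]);print(n,c)
E
```

```text
pics
{'time': 0.0, 'joint_pos': array([ 1.16188516e+00,  3.59488500e-01,  1.51139592e+00,  1.18110756e-06,
        1.27248093e+00, -1.15089377e-01]), 'qd': array([ 1.40749047e-03, -1.50469398e-03,  4.86469333e-05,  1.16283698e-03,
        4.63562447e-04, -3.78878667e-04]), 'joint_efforts': array([ 2.06425539e-03, -5.15371478e+01, -2.70732987e+01,  6.74607488e-02,
        3.45005980e-02, -1.49525445e-04]), 'ee_pos': array([173.50230366, 573.67250892, 221.83330219]), 'tcp_rot': array([-0.69888428,  0.70009478, -0.10367122,  0.10334578]), 'ft_force': array([ 0.01731512, -0.16383467,  0.53364797]), 'torque': array([-0.03900412,  0.06491608, -0.01909615]), 'finger_gap': 87.9289006896276}
top {'K': array([[349.87713951,   0.        , 259.57020223],
       [  0.        , 349.87713951, 193.83765499],
       [  0.        ,   0.        ,   1.        ]]), 'distortion': array([-0.0532523,  0.       ,  0.       ,  0.       ,  0.       ]), 'world_from_camera': array([[-1.12301567e-02, -9.90781350e-01,  1.35004444e-01,
         4.14196611e+02],
       [-9.99686364e-01,  8.10218283e-03, -2.36965744e-02,
         1.38514059e+01],
       [ 2.23842933e-02, -1.35228218e-01, -9.90561594e-01,
         1.08675072e+03],
       [ 0.00000000e+00,  0.00000000e+00,  0.00000000e+00,
         1.00000000e+00]])}
side {'K': array([[359.62957363,   0.        , 252.21221649],
       [  0.        , 359.62957363, 190.41579017],
       [  0.        ,   0.        ,   1.        ]]), 'distortion': array([-0.11666251,  0.        ,  0.        ,  0.        ,  0.        ]), 'world_from_camera': array([[ 7.08692090e-01, -4.47801656e-01,  5.45187306e-01,
        -1.06149877e+02],
       [-7.05511223e-01, -4.53176421e-01,  5.44871586e-01,
        -6.37131040e+02],
       [ 3.07163359e-03, -7.70781946e-01, -6.37091639e-01,
         8.52332520e+02],
       [ 0.00000000e+00,  0.00000000e+00,  0.00000000e+00,
         1.00000000e+00]])}
```

View pics/top0.png

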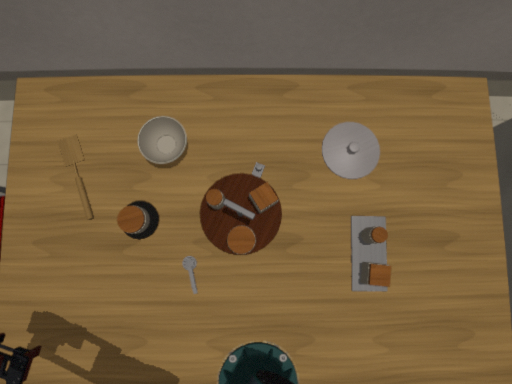

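View pics/side0.png

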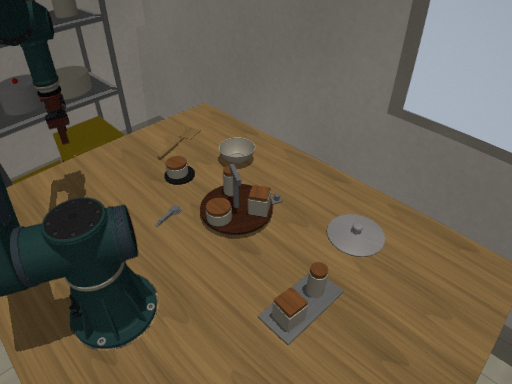

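Top view: the mat at (139,220) carries a wide, low jar (squat). The tray holds the tall jar at (377,235) and the square one at (379,275). On the carousel, tall is at (215,198), square (263,197) and squat (241,240), with the bar at (238,209). The tongue and stud are at (258,169). Side view agrees. Now I'll measure these.

```bash
cat > h.py <<'E'
import numpy as np,cv2
def rays(c,uv):
    n=cv2.undistortPoints(np.float64(uv).reshape(-1,1,2),c["K"],c["distortion"]).reshape(-1,2)
    return np.c_[n,np.ones(len(n))]
def cloud(c,d):
    v,u=np.mgrid[:d.shape[0],:d.shape[1]]
    P=rays(c,np.c_[u.ravel(),v.ravel()])*d.reshape(-1,1); T=c["world_from_camera"]
    return (P@T[:3,:3].T+T[:3,3]).reshape(*d.shape,3)
def plane(c,uv,z):
    T=c["world_from_camera"];r=rays(c,uv)@T[:3,:3].T
    return T[:3,3]+r*((z-T[2,3])/r[:,2:])
def measure(c,p,d,ctr=None):
    X=cloud(c,d);z=X[...,2];hsv=cv2.cvtColor(p,cv2.COLOR_RGB2HSV);v,u=np.mgrid[:384,:512]
    ok=d>0
    return X,z,hsv,u,v,ok
E
python3 - <<'E'
from h import *
c=np.load("top.npz");p,d=c["p"],c["d"]
X=cloud(c,d);z=X[...,2];hsv=cv2.cvtColor(p,cv2.COLOR_RGB2HSV)
print("counter",np.median(z[280:320,280:320]))
def blobs(m,h,name,mn=8):
    n,l,s,ce=cv2.connectedComponentsWithStats(m.astype(np.uint8))
    for i in range(1,n):
        if s[i,4]>=mn:
            q=X[l==i];print(name,s[i],ce[i].round(1),"plane xy",plane(c,ce[i],h)[0,:2].round(1),"medz",np.median(q[:,2]).round(1),"size",np.ptp(q,0).round())
box=np.zeros(z.shape,bool);box[160:262,190:295]=1
plate=box&(abs(z-29)<6)&(hsv[...,1]>100)&(hsv[...,2]<110)
pts=np.argwhere(box&(z>22)&(z<200))[:,::-1]
hull=cv2.convexHull((box&(abs(z-29)<6)&(hsv[...,2]<110)).nonzero()[1:]and np.float32(np.argwhere(plate)[:,::-1]))
W=plane(c,hull.reshape(-1,2),29)[:,:2];ctr,r=cv2.minEnclosingCircle(np.float32(W));print("plate",ctr,r)
e=cv2.fitEllipse(hull);print(e,plane(c,e[0],29))
for nm,h in(("bar",176),("tall",129),("square",109),("squat",84)):
    blobs(box&(abs(z-h)<7),h,nm,15)
st=box&(hsv[...,1]<70)&(np.hypot(X[...,0]-ctr[0],X[...,1]-ctr[1])>127)
blobs(st,15,"tongue"); blobs(st&(abs(z-28)<7),28,"stud",3)
m=box&(abs(z-176)<7)
q=X[m][:,:2];a,b,_=cv2.fitLine(np.float32(q),2,0,.01,.01)[:3] if 0 else (0,0,0)
print(cv2.minAreaRect(np.float32(plane(c,np.argwhere(m)[:,::-1],176)[:,:2])))
for nm,u0,v0,u1,v1 in(("mat",110,195,165,245),("tray",345,210,395,300)):
    b=np.zeros(z.shape,bool);b[v0:v1,u0:u1]=1
    for lo,hi in((45,75),(78,98),(98,120)): blobs(b&(z>lo)&(z<hi),(lo+hi)/2,nm+str(lo),30)
cv2.imwrite("pics/crop.png",cv2.resize(p[155:260,185:295,::-1],None,fx=5.5,fy=5.5,interpolation=cv2.INTER_CUBIC))
E
```

```text
counter -0.1309463622678777
plate (500.8063659667969, 47.57120132446289) 124.34648132324219
((240.2695770263672, 213.42111206054688), (81.43624114990234, 82.1123275756836), 56.86019515991211) [[499.02838568  47.63819656  29.        ]]
bar [223 199  32  20 211] [238.6 208.3] plane xy [500.8  47.3] medz 175.5 size [50. 81. 10.]
tall [206 189  17  16 211] [213.6 196.5] plane xy [538.4 117.7] medz 128.7 size [42. 44.  9.]
square [250 182  28  28 448] [263.4 195.4] plane xy [542.9 -20.2] medz 109.0 size [77. 76. 12.]
square [207 190  17  17  36] [217.9 200.9] plane xy [528.4 107.8] medz 111.8 size [45. 44. 12.]
squat [227 226  28  28 620] [240.6 239.3] plane xy [421.   45.1] medz 84.0 size [77. 77. 12.]
tongue [252 162  13  15 121] [257.8 169.3] plane xy [637.6  -7.2] medz 7.2 size [45. 38. 29.]
tongue [190 256   7   6  30] [192.3 259. ] plane xy [363.6 193.4] medz 6.9 size [15. 18. 14.]
stud [256 163   6   7  33] [258.5 166.3] plane xy [644.5  -9.1] medz 27.6 size [19. 16.  8.]
((501.0596618652344, 47.741493225097656), (88.96630859375, 16.027118682861328), 61.58786392211914)
mat45 [117 205  30  29 666] [131.1 218.9] plane xy [483.2 366.7] medz 62.7 size [83. 82. 24.]
tray45 [364 227  11  17  54] [367.2 235.2] plane xy [ 428.2 -327.1] medz 61.1 size [48. 23. 29.]
tray45 [364 262  14  24  99] [366.8 272.5] plane xy [ 319.9 -320.8] medz 63.4 size [64. 39. 29.]
tray78 [368 226  12  18  60] [371.6 234.4] plane xy [ 430.  -330.8] medz 90.3 size [49. 33. 19.]
tray78 [368 264  24  23 458] [379.5 274.8] plane xy [ 315.4 -348.3] medz 87.6 size [62. 67. 14.]
tray98 [370 227  18  16 223] [378.8 234.4] plane xy [ 429.3 -344.4] medz 107.5 size [43. 47. 15.]
```

View pics/crop.png

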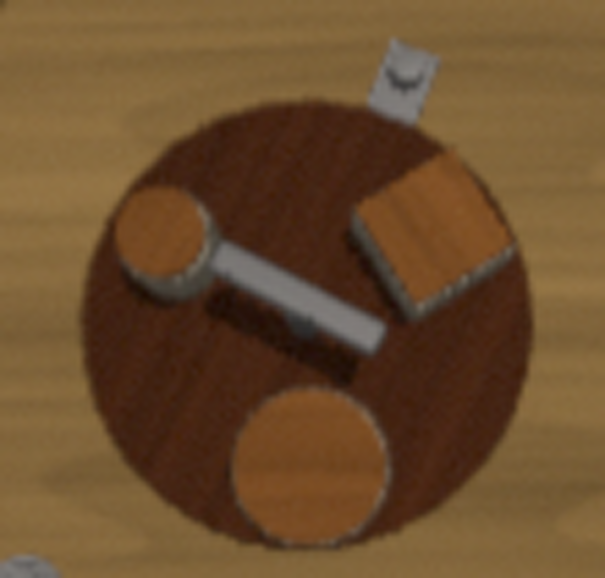

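The mat jar measures 83 mm across with its top at z≈63, so squat is the target. The axis is at (500.9, 47.6). The stud is 154 mm away (155 expected) at −21.5°. The bar is 89x16 at 61.6°, so the squat jar sits at 181.6° and must turn +157° counter-clockwise. The grasp needs jaw yaw −28.4°, which means turning the tool by about +1.77 rad first, and joint 6 then has room for the carousel turn. First move is the approach at the current height.

```bash
python3 -m creep '-1 45 0 -40 0; -1 45 0 -40 0; -1 45 0 -40 0; -1 45 0 -40 0; -1 45 0 -40 0' 40
cat >> h.py <<'E'
from scipy.spatial.transform import Rotation as Ro
def todo(s,xy,z,yawz):
    q=np.array(s["tcp_rot"]);R=Ro.from_quat(np.r_[q[1:],q[0]]).as_matrix()
    yz=np.degrees(np.arctan2(R[1,2],R[0,2]))
    dl=R.T@(np.r_[xy,z]-s["ee_pos"])
    turn=-np.radians((yawz-yz+180)%360-180)
    print("t",round(s["time"],2),"tcp",np.round(s["ee_pos"],1),"yaw",round(yz,2),"tilt",np.round(R[2],3),"shift",dl.round(1),"turn",turn.round(3),"F",np.round(s["ft_force"],1),"M",np.round(s["torque"],2),"gap",round(s["finger_gap"],1),"j",np.round(s["joint_pos"],2))
E
python3 -c "
from bench import manip;from h import *
todo(manip.get_state(),(500.9,47.6),222,-28.4)"
```

```text
time: 0.72
ee_pos: [333.3, 313.7, 220.3]
tcp_rot: [-0.699, 0.7, -0.101, 0.1]
ft_force: [1.1, 0.1, 1.0]
finger_gap: 87.7
t 0.72 tcp [333.3 313.7 220.3] yaw 73.63 tilt [-0.    -1.    -0.002] shift [ 235.8   -1.5 -208.1] turn 1.781 F [1.1 0.1 1. ] M [-0.   -0.08  0.  ] gap 87.7 j [ 0.6   0.16  1.81 -0.    1.18 -0.68]
```

```bash
python3 -m creep '-1 45 0 -40 0; -1 45 0 -40 0; -1 45 0 -40 0; -1 45 0 -40 0; -1 45 0 -40 0' >/dev/null; python3 -m creep '-1 0 0 0 0.18; -1 0 0 0 0.18; -1 0 0 0 0.18; -1 0 0 0 0.18; -1 0 0 0 0.18' >/dev/null;  python3 -m creep '-1 0 0 0 0.18; -1 0 0 0 0.18; -1 0 0 0 0.18; -1 0 0 0 0.18; -1 0 0 0 0.18'
python3 -c "
from bench import manip;from h import *
todo(manip.get_state(),(500.9,47.6),200,-28.4)"
```

```text
time: 2.6
ee_pos: [495.5, 43.5, 216.5]
tcp_rot: [0.333, -0.338, 0.623, -0.621]
ft_force: [0.1, -0.1, -0.9]
finger_gap: 87.6
t 2.6 tcp [495.5  43.5 216.5] yaw -33.28 tilt [ 0.005 -1.    -0.006] shift [-6.5 16.5  2.3] turn -0.085 F [ 0.1 -0.1 -0.9] M [-0.07  0.07 -0.04] gap 87.6 j [-0.05  0.22  1.73 -0.    1.2   0.53]
```

```bash
python3 -m creep '-1 -6 5 2 -0.08; -1 0 0 0 0; -1 0 0 0 0; -1 0 0 0 0; -1 0 0 0 0' >/dev/null
python3 -c "
from bench import manip,cams;from h import *
todo(manip.get_state(),(500.9,47.6),153,-28.4)
p,d=cams.grab_frame('wrist');cv2.imwrite('pics/w1.png',p[:,:,::-1])
c=cams.get_calibration('wrist');X=cloud(c,d);m=(abs(X[...,2]-176)<6)&(np.hypot(X[...,0]-501,X[...,1]-48)<60)
print(m.sum(),cv2.minAreaRect(np.float32(plane(c,np.argwhere(m)[:,::-1],176)[:,:2])),np.median(X[m],0))"
```

```text
t 3.23 tcp [499.3  47.2 210.9] yaw -28.9 tilt [ 0.006 -1.    -0.008] shift [-1.5 57.9  1.7] turn -0.009 F [ 0.  -0.1 -0.2] M [-0.09  0.07  0.02] gap 87.8 j [-0.04  0.23  1.73 -0.    1.19  0.46]
2565 ((500.83892822265625, 49.56895065307617), (88.50813293457031, 15.179340362548828), 61.78961944580078) [502.76071369  52.61503149 175.08049917]
```

View pics/w1.png

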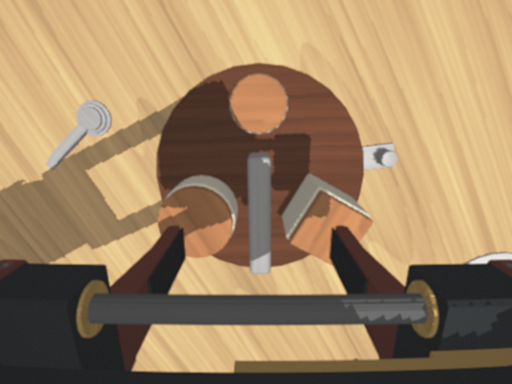

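The wrist view shows the bar at column 259, centred between the fingers (180 and 340), with clear sides and the stud at (386,157). Wrist measurement of the bar: centre (500.8, 49.6), angle 61.8°, which agrees with the top view. Descending.

```bash
python3 -m creep '-1 -2 18 1 -0.01; -1 0 18 0 0; -1 0 18 0 0; -1 0 8 0 0; -1 0 0 0 0' >/dev/null
python3 -c "
from bench import manip,cams;from h import *
todo(manip.get_state(),(500.9,48.2),153,-28.3)"
```

```text
t 3.9 tcp [501.7  48.2 148.4] yaw -28.36 tilt [ 0.004 -1.    -0.005] shift [ 0.4 -4.6 -0.7] turn -0.001 F [-0.3  0.3 -0. ] M [-0.05  0.09 -0.02] gap 87.9 j [-0.04  0.31  1.8  -0.    1.04  0.46]
```

```bash
python3 -m creep '-1 0 -5 -1 0; -1 0 0 0 0; 1 0 0 0 0; 1 0 0 0 0; 1 0 0 0 0' 30 >/dev/null;python3 -m creep '1 0 0 0 0; 1 0 0 0 0; 1 0 0 0 0; 1 0 0 0 0; 1 0 0 0 0' >/dev/null
python3 -c "
from bench import manip,cams;from h import *
todo(manip.get_state(),(500.9,48.2),153,128.5)"
```

```text
t 5.15 tcp [501.7  48.9 155.7] yaw -28.37 tilt [ 0.003 -1.    -0.003] shift [ 1.   2.7 -0.3] turn -2.738 F [-1.9  0.9  2.1] M [ 0.15  0.3  -0.  ] gap 15.9 j [-0.04  0.3   1.79 -0.    1.05  0.46]
```

Gripped, with a gap of 15.9 mm on a 16 mm bar. Now turning counter-clockwise (negative tool turn), about 2.74 rad in all.

```bash
python3 -m creep '1 0 0 0 -0.08; 1 0 0 0 -0.12; 1 0 0 0 -0.12; 1 0 0 0 -0.12; 1 0 0 0 -0.12'
python3 -c "
from bench import manip,cams;from h import *
todo(manip.get_state(),(501.3,48.5),155,128.5)"
```

```text
time: 5.78
ee_pos: [500.9, 49.1, 155.7]
tcp_rot: [-0.519, 0.522, -0.48, 0.478]
ft_force: [-1.5, 0.8, 0.7]
finger_gap: 15.7
t 5.78 tcp [500.9  49.1 155.7] yaw 4.72 tilt [ 0.001 -1.    -0.005] shift [0.7 0.7 0.4] turn -2.16 F [-1.5  0.8  0.7] M [-0.12 -0.06 -0.04] gap 15.7 j [-0.04  0.3   1.79 -0.    1.05 -0.12]
```

```bash
python3 -m creep '1 0 0 0 -0.12; 1 0 0 0 -0.12; 1 0 0 0 -0.12; 1 0 0 0 -0.12; 1 0 0 0 -0.12'; python3 -m creep '1 0 0 0 -0.12; 1 0 0 0 -0.12; 1 0 0 0 -0.12; 1 0 0 0 -0.12; 1 0 0 0 -0.12'
python3 -m creep '1 0 0 0 -0.12; 1 0 0 0 -0.12; 1 0 0 0 -0.1; 1 0 0 0 -0.05; 1 0 0 0 0'
python3 -c "
from bench import manip,cams;from h import *
todo(manip.get_state(),(501.3,48.5),155,128.5)"
```

```text
time: 6.4
ee_pos: [500.1, 48.8, 155.7]
tcp_rot: [-0.64, 0.643, -0.299, 0.296]
ft_force: [-1.4, -0.8, 0.9]
finger_gap: 15.3
time: 7.02
ee_pos: [499.6, 48.1, 155.7]
tcp_rot: [-0.7, 0.703, -0.089, 0.085]
ft_force: [-1.5, -0.8, 0.9]
finger_gap: 15.9
time: 7.65
ee_pos: [499.6, 47.5, 155.7]
tcp_rot: [-0.704, 0.706, 0.053, -0.057]
ft_force: [-0.7, -0.7, 0.2]
finger_gap: 15.5
t 7.65 tcp [499.6  47.5 155.7] yaw 98.91 tilt [-0.006 -1.    -0.003] shift [1.9 0.7 0.7] turn -0.516 F [-0.7 -0.7  0.2] M [ 0.19 -0.09  0.09] gap 15.5 j [-0.04  0.3   1.8  -0.    1.05 -1.76]
```

```bash
python3 -m creep '1 0 0 0 -0.12; 1 0 0 0 -0.12; 1 0 0 0 -0.12; 1 0 0 0 -0.08; 1 0 0 0 0';python3 -m creep '1 0 0 0 -0.03; 1 0 0 0 0; 1 0 0 0 0; 1 0 0 0 0; 1 0 0 0 0'
cat > look.py <<'E'
from bench import manip,cams;from h import *
import sys
todo(manip.get_state(),(501,48),155,128.5)
A=np.array([500.9,47.8])
for n in("top","side","wrist"):
    p,d=cams.grab_frame(n);c=cams.get_calibration(n);X=cloud(c,d);z=X[...,2];hsv=cv2.cvtColor(p,cv2.COLOR_RGB2HSV)
    r=np.hypot(X[...,0]-A[0],X[...,1]-A[1]);lid=(d>0)&(r<135)&(r>25)&(hsv[...,0]<18)&(hsv[...,1]>110)
    cv2.imwrite(f"pics/{n}{sys.argv[1]}.png",p[:,:,::-1])
    masks=[("squat",84,lid&(abs(z-84)<5)),("tall",129,lid&(abs(z-129)<5)),("square",109,lid&(abs(z-109)<5)),("stud",28,(hsv[...,1]<70)&(abs(z-28)<5)&(r>135)&(r<175))]
    for nm,h,m in masks:
        m=cv2.morphologyEx(m.astype(np.uint8),cv2.MORPH_OPEN,np.ones((3,3)))
        k,l,s,_=cv2.connectedComponentsWithStats(m)
        if k<2: continue
        i=1+s[1:,4].argmax();cs,_=cv2.findContours((l==i).astype(np.uint8),0,1)
        q=plane(c,np.float32(cs[0]).reshape(-1,2),h)[:,:2];ctr,rad=cv2.minEnclosingCircle(np.float32(q));v=ctr-A
        print(n,nm,s[i,4],"ctr",np.round(ctr,1),"rad",round(rad,1),"dist",np.hypot(*v).round(1),"ang",np.degrees(np.arctan2(v[1],v[0])).round(1))
E
python3 look.py 2
```

```text
time: 8.28
ee_pos: [499.8, 46.9, 155.7]
tcp_rot: [-0.674, 0.677, 0.208, -0.212]
ft_force: [-0.8, 0.2, -0.5]
finger_gap: 15.9
time: 8.9
ee_pos: [499.8, 46.9, 155.7]
tcp_rot: [-0.671, 0.674, 0.217, -0.221]
ft_force: [-0.8, -0.1, -0.5]
finger_gap: 15.5
t 8.9 tcp [499.8  46.9 155.7] yaw 126.07 tilt [-0.006 -1.    -0.002] shift [1.6 0.7 0.2] turn -0.042 F [-0.8 -0.1 -0.5] M [ 0.19 -0.09  0.09] gap 15.5 j [-0.04  0.3   1.8  -0.01  1.05 -2.24]
top tall 75 ctr [438.7  10. ] rad 18.4 dist 72.8 ang -148.7
top square 66 ctr [480.4 105.9] rad 17.1 dist 61.6 ang 109.5
side squat 292 ctr [572.5  13.2] rad 41.9 dist 79.5 ang -25.8
side tall 122 ctr [435.   -3.2] rad 24.8 dist 83.4 ang -142.3
side square 214 ctr [491.  123.5] rad 39.8 dist 76.4 ang 97.5
side stud 15 ctr [643.8 -12. ] rad 9.2 dist 154.9 ang -22.7
wrist squat 4221 ctr [569.9  14.3] rad 39.5 dist 76.7 ang -25.9
wrist tall 4254 ctr [435.6   1.3] rad 22.8 dist 80.1 ang -144.6
wrist square 2806 ctr [484.6 124.7] rad 36.8 dist 78.6 ang 102.0
wrist stud 73 ctr [646.5 -12. ] rad 7.1 dist 157.4 ang -22.3
```

View pics/wrist2.png

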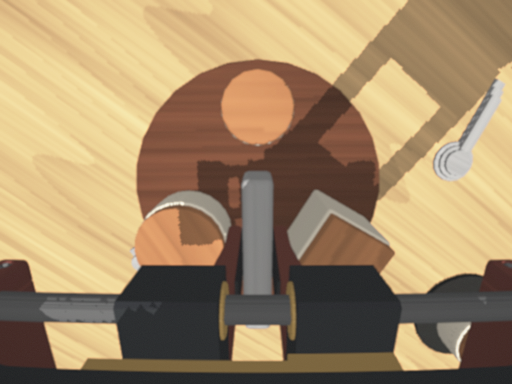

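View pics/side2.png

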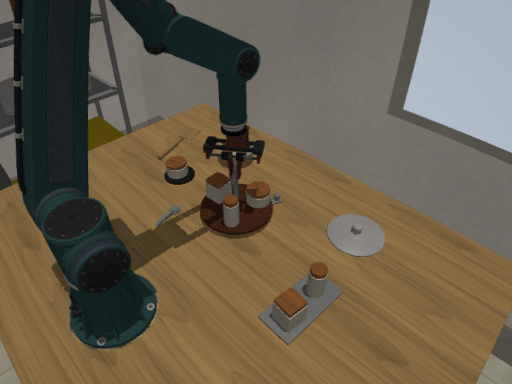

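Side view: the squat jar at (258,193) is in front next to the stud (277,199); square at (218,187), tall at (231,210), and the other objects look in place. Wrist view: tall at (257,107), squat at (182,240). Readings relative to the stud give a shortfall of 2.3–3°, and the tool yaw agrees at 2.4°. Adding −0.045 rad.

```bash
python3 -m creep '1 0 0 0 -0.03; 1 0 0 0 -0.015; 1 0 0 0 0; 1 0 0 0 0; 1 0 0 0 0'
python3 look.py 3
python3 - <<'E'
from h import *;from bench import cams
# plate-centre per camera (side) from plate rim, and bar angle from wrist
c=cams.get_calibration("wrist");p,d=cams.grab_frame("wrist");X=cloud(c,d)
m=(d>0)&(abs(X[...,2]-176)<4)&(np.hypot(X[...,0]-501,X[...,1]-48)<50)&(np.mgrid[:384,:512][0]<290)
q=np.float32(plane(c,np.argwhere(m)[:,::-1],176)[:,:2]);print("bar",m.sum(),cv2.minAreaRect(q))
for n in("wrist","side"):
    c=cams.get_calibration(n);p,d=cams.grab_frame(n);X=cloud(c,d);r=np.hypot(X[...,0]-501,X[...,1]-48)
    m=(d>0)&(abs(X[...,2]-29)<4)&(r<135)&(r>100)
    q=np.float32(plane(c,np.argwhere(m)[:,::-1],29)[:,:2]);print(n,"plate",cv2.minEnclosingCircle(q))
E
```

```text
time: 9.68
ee_pos: [499.9, 46.8, 155.7]
tcp_rot: [-0.666, 0.668, 0.233, -0.237]
ft_force: [-0.1, -0.1, 1.2]
finger_gap: 15.7
t 9.68 tcp [499.9  46.8 155.7] yaw 128.83 tilt [-0.006 -1.    -0.001] shift [1.6 0.7 0.2] turn 0.006 F [-0.1 -0.1  1.2] M [ 0.14 -0.11  0.01] gap 15.7 j [-0.04  0.3   1.8  -0.01  1.05 -2.29]
top tall 59 ctr [440.    8.6] rad 16.8 dist 72.4 ang -147.3
top square 69 ctr [479.  104.5] rad 16.9 dist 60.8 ang 111.2
side squat 289 ctr [574.2  15.9] rad 41.4 dist 79.9 ang -23.5
side tall 125 ctr [437.1  -7. ] rad 24.2 dist 84.1 ang -139.4
side square 200 ctr [485.  121.7] rad 39.5 dist 75.6 ang 102.2
wrist squat 4222 ctr [571.3  17.3] rad 39.4 dist 76.7 ang -23.5
wrist tall 4259 ctr [437.8  -1.7] rad 22.7 dist 80.2 ang -141.9
wrist square 2811 ctr [481.  123.8] rad 36.8 dist 78.6 ang 104.7
wrist stud 114 ctr [644.6  -9.7] rad 8.7 dist 154.8 ang -21.8
bar 3558 ((488.48760986328125, 40.18157958984375), (63.42795944213867, 32.832279205322266), 22.21327781677246)
wrist plate ((499.76513671875, 47.541221618652344), 124.23045349121094)
side plate ((499.7022399902344, 44.637664794921875), 126.3563461303711)
```

Using each camera's own plate centre, the wrist view gives the squat direction (tall + 120°) as −21.6° against the stud's −21.6°. The side view gives squat −21.1° against −21.4°, and the tool yaw gives −21.2° against −21.5°. All agree within 0.5° and the forces are near zero, so I'm handing in while gripping.

```bash
python3 -c "
from bench import manip,finish_job;from h import *
todo(manip.get_state(),(501,48),155,128.5);print(finish_job())"
```

```text
t 9.97 tcp [499.8  46.8 155.7] yaw 128.84 tilt [-0.006 -1.    -0.001] shift [1.7 0.7 0.2] turn 0.006 F [-0.7 -1.  -0.4] M [ 0.12 -0.16 -0.06] gap 15.8 j [-0.04  0.3   1.8  -0.01  1.05 -2.29]
the job is handed in; nothing more can be done
None
```

The empty jar on the mat was the squat one (83 mm across, top at z≈63). I gripped the bar handle, turned the carousel about 157° counter-clockwise until its squat jar faced the tongue, and handed in at 10 s while still gripping (gap 15.8 mm, 30 N grip).

- **Alignment:** the last checks compare the squat jar's direction with the stud's.

| Source | Squat jar | Stud |
|---|---|---|
| Wrist camera (squat direction taken from the tall jar) | −21.6° | −21.6° |
| Side camera | −21.1° | −21.4° |
| Tool yaw, against the first top-view stud reading | −21.2° | −21.5° |

- **Disagreements:**
  - Read straight from the lids about the initial axis estimate, the squat jar came out at −23.5° in both the side and wrist views. I put this down to a camera offset (the side camera's own plate centre sits 3 mm off in y) and to the gripper partly hiding the lid in the wrist view.
  - The side view's tall-jar reading, about −20.5° for the squat jar, was also about 1° off.
  - The top view was mostly blocked by the arm at the end.
- **Other objects:** wrist force readings stayed around 2 N or less. The loose objects looked unmoved in the side picture taken just before the final small turn, but I did not measure their positions again.

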